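# Run down the loose wing nut of a slicing guide

### The job

The fence of the slicing board has worked loose. Push the wings of its brass wing nut round clockwise (seen from above) with the fingertips, stroke after stroke, until the nut is screwed fully down and tight on its bracket. Only push: never pinch a wing between the fingers or force the nut, and leave everything else standing where it is.

Things in the scene. Friction and masses are not known exactly. Their poses are not given: they have to be found in the camera images.
- guide: Slicing guide, fixed firmly to the worktop: light wooden board 170 (x) by 220 (y) mm, top 18 mm above the worktop, a white upright fence across it and, in front of the fence (toward -x), a dark steel bracket foot: x -80..-10, y -30..30 mm, top at z 24 mm. Origin: centre of the board's underside, on the worktop; all coordinates in this frame.
- fence_mid (a point): Middle of the front face of the white fence, at guide x -10, y 0, z 43 mm. The fence is 10 mm thick (x -10..0), 200 mm long along y, its top at z 68 mm. This face is 38 mm from the bolt's axis, so a finger cannot pass between the wings and the fence; the other three sides of the nut are open.
- bolt (a point): Point on the bolt's axis at the top of the steel washer (22 mm wide) on the bracket: guide x -48, y 0, z 26 mm. The upright steel bolt is 10 mm thick, its tip at guide z 69 mm. The nut is down when its underside meets this point. Axes as the guide's.
- wing_nut (a joint): Brass wing nut, right-hand thread: rad still unscrewed. 0 = fully down on the washer (firm end stop), positive = counter-clockwise seen from above, starts at 5 to 10, cannot exceed 11. It climbs 8 mm a turn (1.27 mm per rad). Even friction of 0.05 N m (2 to 3 N at a wing); stays where it is left. At 0 the wings point along guide +y and -y; at q they are turned by q from there.
- nut_mid (a point): On the wing nut's axis at mid-height of the wings, 19 mm above its underside; y axis along a wing; turns and sinks with the nut. Hub 24 mm wide at the foot, 16 mm tall. Two flat upright wings, half a turn apart, each 7 mm thick, from 9 to 34 mm from the axis (68 mm tip to tip), from 8 to 30 mm above the nut's underside.
- wing_a_drive: Face to push when tightening: the counter-clockwise half (3.5 mm) of the thickness of the wing that points along nut_mid's +y. Part of the nut; origin on the nut's axis at its underside, not on the face.
- wing_a_back: The clockwise half (3.5 mm) of the thickness of the wing that points along nut_mid's +y, not to be touched together with its other face. Part of the nut; origin on the nut's axis at its underside, not on the face.
- wing_b_drive: Face to push when tightening: the counter-clockwise half (3.5 mm) of the thickness of the other wing, along nut_mid's -y. Part of the nut; origin on the nut's axis at its underside, not on the face.
- wing_b_back: The clockwise half (3.5 mm) of the thickness of the other wing, along nut_mid's -y, not to be touched together with its other face. Part of the nut; origin on the nut's axis at its underside, not on the face.
- lemon: yellow lemon, 75 x 58 x 59 mm, lying on the board behind the fence; loose bystander; origin under its middle
- salt_shaker: glass salt shaker with a steel cap, 44 mm wide, 90 mm tall, loose, standing to the right on the worktop; origin at the centre of its underside
- spice_jar: spice jar with a red cap, 45 mm wide, 106 mm tall, loose, standing to the right; origin at the centre of its underside
- tin: food tin with a paper label, 57 mm wide, 72 mm tall, loose, standing at the right by the toaster; origin at the centre of its underside
- jam_jar: jam jar with a yellow lid, 65 mm wide, 96 mm tall, loose, standing behind the board; origin at the centre of its underside
- mug: cream mug, 86 mm wide, 98 mm tall, loose, standing behind the board at the left; origin under its middle

How it is judged (in metres and radians):
At the end, for the whole second after the job is handed in: The wing nut is screwed down to within 0.25 rad (about 15 degrees) of its end stop on the washer and is at rest (value of joint wing_nut below 0.25 rad and velocity of joint wing_nut between -0.05 and 0.05 rad/s); the robot touches nothing.
It fails at once if the fingers force the nut, or press on any part of the slicing guide, with more than 30 N (contact force between the fingers and guide above 30 N).
It fails at once if a wing is pinched: the fingers press on both faces of the same wing at once, with more than 1.5 N on each ((contact force between the fingers and wing_a_drive above 1.5 N and contact force between the fingers and wing_a_back above 1.5 N) or (contact force between the fingers and wing_b_drive above 1.5 N and contact force between the fingers and wing_b_back above 1.5 N)).
It fails at once if a bystander (lemon, salt shaker, spice jar, tin, jam jar or mug) is lifted or shifted by more than 30 mm (distance of any of lemon, salt_shaker, spice_jar, tin, jam_jar, mug from where it was at the start of the episode above 0.03 m).
It fails at once if the salt shaker, spice jar, tin, jam jar or mug is tipped by more than 0.4 rad (angle between any of salt_shaker, spice_jar, tin, jam_jar, mug's own z axis and vertical above 0.4 rad).
It also fails if it takes over 64 s, if anything falls off the work surface, if the arm or the gripper's body presses on something with over 40 N, if the wrist force passes 120 N, or if a joint passes its speed limit or range.

### The arm

A 6-joint arm with a two-finger parallel gripper is mounted at the origin on a cart in front of the work surface, level with it; the furniture and walls round the work are solid. World frame = base frame: x ahead of the robot, y to its left, z up, the work surface at z = 0. Lengths are in mm, angles in degrees, forces in N, time in s.
With the tool pointing down it reaches from about 300 to 850 mm from the base axis. Payload 4.2 kg.
Tool frame: the origin (TCP) lies on the centre line of the jaws, within the pads' length; the fingertips stand 14 mm ahead of it and the grasp point (between the pads) lies 5 mm behind it; z points along the fingers, y is the line along which they close (so a half turn about z gives the same grasp; the last joint's range is limited). The gripper opens to 91 mm and grips with 3 to 60 N. Pads are 32 mm wide; open, the fingers measure 118 mm over their backs; the gripper's body (76 mm by 178 mm) begins 60 mm behind the grasp point.
Start: joints at [72.88, 18.312, 89.639, -0, 72.044, -1.146], TCP at [158.243, 552.812, 227.976] pointing down, gripper open.
Joint ranges: [-177.97, 177.97], [-48.28, 115.42], [12.27, 149.76], [-77.06, 257.06], [2.81, 150.46], [-146.56, 146.56]. Speed limits (degrees/s): [147.25, 147.25, 180, 180, 180, 180].

### API

Orientations are given as [roll, pitch, yaw] about the fixed x, y, z axes, in that order (R = Rz(yaw) Ry(pitch) Rx(roll)).
In Python, from workcell import env gives the robot as it stands.
- The arm moves only by the tool arm_command, never from a script. Its argument "motion" is a list of rows, each an object with "offset": the shift along the tool's x, y, z in m, a list of three; "spin": the turn about the tool's z in rad. In form: [{"offset": [tx, ty, tz], "spin": spin}, ...]. A call has 1 to 5 rows; each row shifts and turns the commanded pose from where the row before left it, along the tool's axes as they then stand; what a row does not reach is not made up. A row lasts 1/8 s, in which the tool goes at most 62.5 mm and 10.7 degrees, less where a joint would pass 70% of its speed; a pose out of reach is approached as far as the arm can. A call with a gripper value outside its range is refused whole. "jaw" is the finger opening in m, from 0 to 0.0912, set as the call begins (left out, the last holds). The fingers move at their own pace and stop on an object; "newtons" is the grip in N (left out, the last holds). Time passes only in rows, so rows that do not move let the fingers close. It gives the time, the measured TCP pose, the force, the opening and the grip force at its end, in the units of the state.
- env.state(): the state, without advancing time (a new reading comes with each control period).
- env.grab_frame(name): name is "scene" or "side" or "wrist"; returns (picture, depth): 384x512x3 uint8, blue, green, red; 384x512 float32, mm along the optical axis (not along the pixel's ray), 0 where there is no reading.
- env.camera_model(name): a dict with "fx", "fy", "cx", "cy" (pixels), "k1" (the pictures are not rectified: a ray, as slopes to the right and down, at radius r is drawn at 1 + k1 r^2 times it, then the intrinsics apply), "eye" and "rotation" of the camera in the world; the wrist camera has in their place "hand_eye" (4x4, takes a point from camera to tool coordinates, whose origin is the TCP and whose axes are the flange's). Camera axes: x right, y down, z forward; pixel columns grow to the right and rows downward; lengths in mm; the calibration is good to about 2 mm. A picture is of the moment at which its call begins: read the wrist's pose just before it. camera_model takes no time and is no camera call.
- env.job_done(): hands the job in; it is judged then, once.
Trained networks look in the newest picture that a camera, given by its name, has taken for a name from the list of things; names that differ only in an ending like _2 or _b are one class to them, and where a whole thing is asked for, a point or a joint stands for the part that bears it (a point fixed in the world has none). Each returns a list of dicts, best first, with "score" (0 to 1); they miss things now and then, are a little off and sometimes report something else, mostly with a low value. They report only what shows in the picture. A call takes as long as a camera call.
- env.boxes_of(camera, target): "bbox" ([left, top, right, bottom] in pixels, round what is visible of it).
- env.pinpoint(camera, target): "location" ([column, row] in pixels: a listed point, or the origin of a listed thing).
The state is a dict: "time_s": time; "qpos": joint angles; "qvel": joint speeds; "effort": joint torques, N m; "ee_pos": TCP position; "ee_rot": TCP orientation; "force": force on the tool from outside, world axes, zero at the start; "torque": the same for the moment, N m; "gripper_width": finger opening in mm; "gripper_force": force on a finger pad.
Only numpy, scipy, OpenCV 4.12 (cv2) and the standard library are available. Lean on these libraries where they do the work, as an engineer would, in place of code of your own. Each camera call takes 0.05 s, during which the arm holds its last target. There are 200 camera calls.

## Working session

There is one attempt and no reset: what is moved stays moved. The work goes in short steps, Python scripts to look and compute and a tool call to move; the robot and the scene stay as the last step left them, time stands still between calls to the robot, and variables do not carry over. Pictures are saved under pics/ and viewed, at most 10 in all, crops included, and the job is handed in when it is done.

Besides the shell and the picture viewer there is one more tool, called as name([rows], argument=value, ...), one row to a line, values as JSON. arm_command: Moves the arm, as the interface text tells. Its arguments: {"type":"object","properties":{"motion":{"type":"array"},"jaw":{"type":"number"},"newtons":{"type":"number"}},"required":["motion"]}

```bash
mkdir -p pics
cat > h.py <<'E'
import numpy as np, cv2
from workcell import env
from scipy.spatial.transform import Rotation as Ro
def ray(m,uv):
    p=(np.array(uv,float)-[m['cx'],m['cy']])/[m['fx'],m['fy']]
    q=p.copy()
    for _ in range(20): q=p/(1+m['k1']*(q@q))
    return np.array([q[0],q[1],1.])
def cam(name):
    m=env.camera_model(name)
    if name=='wrist':
        s=env.state(); T=np.array(m['hand_eye']); R=Ro.from_euler('xyz',s['ee_rot'],degrees=True).as_matrix()
        return m,np.array(s['ee_pos'])+R@T[:3,3],R@T[:3,:3]
    return m,np.array(m['eye']),np.array(m['rotation'])
def atz(name,uv,z,c=None):
    m,e,R=c or cam(name); d=R@ray(m,uv); return e+d*(z-e[2])/d[2]
def proj(c,P):
    m,e,R=c; v=R.T@(np.array(P,float)-e); s=v[:2]/v[2]; s=s*(1+m['k1']*(s@s))
    return s*[m['fx'],m['fy']]+[m['cx'],m['cy']]
E
python3 - <<'E'
from h import *
s=env.state(); print(s)
for n in('scene','side','wrist'):
    c=cam(n); p,d=env.grab_frame(n); cv2.imwrite(f'pics/{n}0.png',p)
    np.save(f'pics/{n}0d.npy',d)
    print(n,c[1].round(),c[2].round(2).tolist())
    for t,z in(('guide',0),('fence_mid',43),('bolt',26),('nut_mid',52)):
        for r in env.pinpoint(n,t)[:2]: print(t,np.round(r['location'],1),round(r['score'],2),atz(n,r['location'],z,c).round(1))
    for t in 'wing_nut','wing_a_drive':
        for r in env.boxes_of(n,t)[:2]: print(t,r)
E
ls; python3 -c "
import cv2,numpy as np
a=[cv2.imread(f'pics/{n}0.png') for n in('scene','side','wrist')]
a=[cv2.resize(x,(400,300)) for x in a]
cv2.imwrite('pics/all.png',np.vstack([np.hstack(a[:2]),np.hstack([a[2],a[2]*0])]))"
```

```text
{'time_s': 0.0, 'qpos': array([ 7.28802593e+01,  1.83523330e+01,  8.97060670e+01, -1.38938990e-03,
        7.20447720e+01, -1.14664965e+00]), 'qvel': array([ 0.01134035,  0.06550432,  0.00510279, -0.05073689, -0.01436267,
       -0.0328615 ]), 'effort': array([-3.40431598e-04, -4.12462270e+01, -2.31969595e+01,  7.27216084e-02,
        4.56438074e-02, -1.33033723e-04]), 'ee_pos': array([158.10313765, 552.33427263, 227.11563138]), 'ee_rot': array([-1.79896822e+02, -7.43936952e-04,  1.64027338e+02]), 'force': array([-0.02570623,  0.79313117,  0.16138094]), 'torque': array([0.00884631, 0.01383205, 0.03524883]), 'gripper_force': 0.0, 'gripper_width': 91.23892093070488}
scene [355. 760. 899.] [-132.48, -0.02, -164.56]
h.py
picsTraceback (most recent call last):
  File "<stdin>", line 8, in <module>
  File "h.py", line 16, in atz
    m,e,R=c or cam(name); d=R@ray(m,uv); return e+d*(z-e[2])/d[2]
                                                             ~^^^
IndexError: invalid index to scalar variable.
[ WARN:0@0.029] global loadsave.cpp:275 findDecoder imread_('pics/side0.png'): can't open/read file: check file path/integrity
[ WARN:0@0.029] global loadsave.cpp:275 findDecoder imread_('pics/wrist0.png'): can't open/read file: check file path/integrity
Traceback (most recent call last):
cv2.error: OpenCV(4.12.0) /io/opencv/modules/imgproc/src/resize.cpp:4208: error: (-215:Assertion failed) !ssize.empty() in function 'resize'
```

Camera rotation is rpy; fix.

```bash
sed -i "s/return m,np.array(m\['eye'\]),np.array(m\['rotation'\])/return m,np.array(m['eye']),Ro.from_euler('xyz',m['rotation'],degrees=True).as_matrix()/" h.py
python3 - <<'E'
from h import *
a=[]
for n in('scene','side','wrist'):
    c=cam(n); p,d=env.grab_frame(n); cv2.imwrite(f'pics/{n}0.png',p); a.append(cv2.resize(p,(400,300)))
    np.save(f'pics/{n}0d.npy',d)
    print(n,c[1].round(),c[2].round(2).tolist())
    for t,z in(('guide',0),('fence_mid',43),('bolt',26),('nut_mid',52)):
        for r in env.pinpoint(n,t)[:2]: print(t,np.round(r['location'],1),round(r['score'],2),atz(n,r['location'],z,c).round(1))
    for t in 'wing_nut','wing_a_drive':
        for r in env.boxes_of(n,t)[:2]: print(t,r)
cv2.imwrite('pics/all.png',np.vstack([np.hstack(a[:2]),np.hstack([a[2],a[2]*0])]))
E
```

```text
scene [355. 760. 899.] [[-0.96, -0.18, 0.2], [-0.27, 0.65, -0.71], [0.0, -0.74, -0.68]]
guide [268.8 218.8] 0.62 [ 546.4 -109.5    0. ]
fence_mid [270.6 213.3] 0.89 [537.6 -88.5  43. ]
bolt [285.2 215.6] 0.62 [ 502.2 -107.3   26. ]
nut_mid [287.3 210.5] 0.75 [ 496.6 -101.1   52. ]
wing_nut {'bbox': [278.6, 202.9, 295.9, 216.8], 'score': 0.56}
side [525. 633. 638.] [[-1.0, -0.03, 0.08], [-0.08, 0.6, -0.8], [-0.02, -0.8, -0.6]]
guide [273.8 211.3] 0.97 [ 551.9 -109.8    0. ]
fence_mid [279.8 196.3] 0.97 [ 538.2 -115.6   43. ]
bolt [297.5 204.6] 0.64 [ 495.2 -107.5   26. ]
nut_mid [298.8 197.6] 0.72 [ 493.3 -102.    52. ]
nut_mid [199.7 220.3] 0.24 [711.2  -8.8  52. ]
wing_nut {'bbox': [286.3, 188.3, 304.2, 206.7], 'score': 0.47}
wing_a_drive {'bbox': [231.6, 166.1, 320.8, 247.4], 'score': 0.33}
wrist [ 87. 572. 384.] [[0.28, 0.93, 0.25], [0.96, -0.27, -0.07], [0.0, 0.26, -0.97]]
```

View pics/all.png

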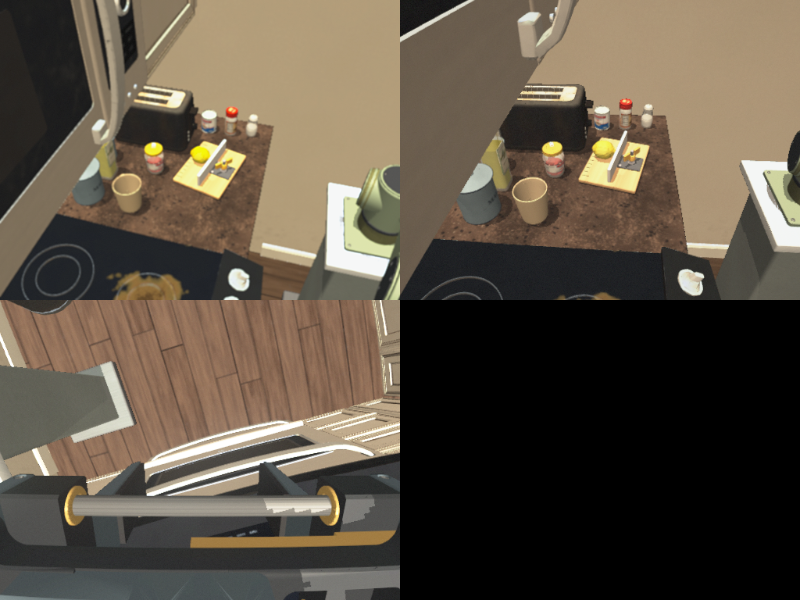

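The board is at about (548,-109), with the bolt near (499,-107). Before the swing I'll check the depth data for anything standing high near the path.

Run:
```python
from h import *
for n in('scene','side'):
    c=cam(n); d=np.load(f'pics/{n}0d.npy'); m=c[0]
    P=[]
    for v in range(0,384,4):
        for u in range(0,512,4):
            if d[v,u]>0: P.append(c[1]+c[2]@(ray(m,(u,v))*d[v,u]))
    P=np.array(P); k=(P[:,2]>110)&(P[:,0]>100)&(P[:,0]<800); Q=P[k]
    for x in range(100,800,100):
        for y in range(-300,700,100):
            q=Q[(abs(Q[:,0]-x-50)<50)&(abs(Q[:,1]-y-50)<50)]
            if len(q): print(n,x,y,len(q),q[:,2].min().round(),q[:,2].max().round())
```

```text
scene 100 400 11 525.0 554.0
scene 200 500 74 523.0 587.0
scene 500 200 61 559.0 720.0
scene 500 300 38 570.0 758.0
scene 500 400 216 557.0 764.0
scene 500 500 28 650.0 764.0
scene 600 -300 68 118.0 536.0
scene 600 -200 91 116.0 572.0
scene 600 -100 85 453.0 607.0
scene 600 0 93 454.0 630.0
scene 600 200 157 535.0 695.0
scene 600 300 297 539.0 752.0
scene 600 400 992 534.0 788.0
scene 600 500 955 534.0 791.0
scene 600 600 117 533.0 614.0
scene 700 -300 42 160.0 189.0
scene 700 -200 71 112.0 186.0
side 100 0 1 126.0 126.0
side 500 300 9 556.0 587.0
side 500 400 187 551.0 593.0
side 500 500 1 617.0 617.0
side 600 -300 35 114.0 454.0
side 600 -200 44 114.0 184.0
side 600 100 1 453.0 453.0
side 600 200 5 559.0 568.0
side 600 300 70 531.0 589.0
side 600 400 774 532.0 610.0
side 600 500 1690 532.0 617.0
side 700 -300 47 168.0 185.0
side 700 -200 94 111.0 184.0
```

```bash
cat >> h.py <<'E'
def plan(goal,yaw,n,dz=0):
    s=env.state(); p=np.array(s['ee_pos'])[:2]; y=s['ee_rot'][2]; dy=(yaw-y)/n; st=(np.array(goal)-p)/n
    for i in range(n):
        a=np.radians(y+dy*i); print([round((np.cos(a)*st[0]+np.sin(a)*st[1])/1000,4),round((np.sin(a)*st[0]-np.cos(a)*st[1])/1000,4),dz],round(-np.radians(dy),4))
E
python3 -c "
from h import *
plan([485,-170],80,14)"
```

```text
[np.float64(-0.0366), np.float64(-0.0432), 0] 0.1048
[np.float64(-0.041), np.float64(-0.0391), 0] 0.1048
[np.float64(-0.0448), np.float64(-0.0346), 0] 0.1048
[np.float64(-0.0482), np.float64(-0.0298), 0] 0.1048
[np.float64(-0.0511), np.float64(-0.0246), 0] 0.1048
[np.float64(-0.0533), np.float64(-0.0191), 0] 0.1048
[np.float64(-0.0551), np.float64(-0.0134), 0] 0.1048
[np.float64(-0.0562), np.float64(-0.0076), 0] 0.1048
[np.float64(-0.0566), np.float64(-0.0017), 0] 0.1048
[np.float64(-0.0565), np.float64(0.0043), 0] 0.1048
[np.float64(-0.0557), np.float64(0.0101), 0] 0.1048
[np.float64(-0.0544), np.float64(0.0159), 0] 0.1048
[np.float64(-0.0524), np.float64(0.0215), 0] 0.1048
[np.float64(-0.0499), np.float64(0.0269), 0] 0.1048
```

arm_command([
  {"offset": [-0.037, -0.043, 0], "spin": 0.105},
  {"offset": [-0.041, -0.039, 0], "spin": 0.105},
  {"offset": [-0.045, -0.035, 0], "spin": 0.105},
  {"offset": [-0.048, -0.03, 0], "spin": 0.105},
  {"offset": [-0.051, -0.025, 0], "spin": 0.105},
])

```text
time_s: 1.78
ee_pos: [275.2, 292.5, 228.2]
ee_rot: [179.9, 0.0, 133.8]
force: [0.8, 0.3, -0.5]
gripper_width: 91.3
gripper_force: 0.0
```

arm_command([
  {"offset": [-0.053, -0.019, 0], "spin": 0.105},
  {"offset": [-0.055, -0.013, 0], "spin": 0.105},
  {"offset": [-0.056, -0.008, 0], "spin": 0.105},
  {"offset": [-0.057, -0.002, 0], "spin": 0.105},
  {"offset": [-0.056, 0.004, 0], "spin": 0.105},
])

```text
time_s: 2.4
ee_pos: [390.6, 34.3, 228.3]
ee_rot: [179.9, -0.0, 103.7]
force: [0.2, -0.1, 0.7]
gripper_width: 91.2
gripper_force: 0.0
```

arm_command([
  {"offset": [-0.056, 0.01, 0], "spin": 0.105},
  {"offset": [-0.054, 0.016, 0], "spin": 0.105},
  {"offset": [-0.052, 0.022, 0], "spin": 0.105},
  {"offset": [-0.05, 0.027, 0], "spin": 0.105},
  {"offset": [0, 0, 0], "spin": 0},
])

```text
time_s: 3.02
ee_pos: [484.5, -173.4, 227.5]
ee_rot: [180.0, 0.0, 79.6]
force: [-0.4, 0.5, -0.7]
gripper_width: 91.0
gripper_force: 0.0
```

Run:
```python
from h import *
n='wrist'; s=env.state(); print(s['time_s'],s['ee_pos'],s['ee_rot'],s['qpos'])
c=cam(n); p,d=env.grab_frame(n); cv2.imwrite('pics/w1.png',p); np.save('pics/w1d.npy',d)
for t,z in(('guide',0),('fence_mid',43),('bolt',26),('nut_mid',52)):
    for r in env.pinpoint(n,t)[:2]: print(t,np.round(r['location'],1),round(r['score'],2),atz(n,r['location'],z,c).round(1))
for t in 'wing_nut','guide':
    for r in env.boxes_of(n,t)[:2]: print(t,r)
```

```text
3.025 [ 484.54862617 -173.39563054  227.46735646] [1.79967510e+02 3.61561681e-02 7.95548160e+01] [-2.09516419e+01  1.28730860e+01  9.73953693e+01 -3.15888570e-02
  6.96930091e+01 -1.04955152e+01]
guide [302.2 111.8] 0.85 [ 553.5 -110.6    0. ]
fence_mid [291.5 110.9] 0.64 [ 535.4 -106.5   43. ]
bolt [259.6 112.4] 0.77 [ 499.7 -101.6   26. ]
nut_mid [257.7 107.1] 0.94 [498.4 -95.7  52. ]
guide {'bbox': [229.9, 10.1, 375.3, 201.2], 'score': 0.75}
```

View pics/w1.png

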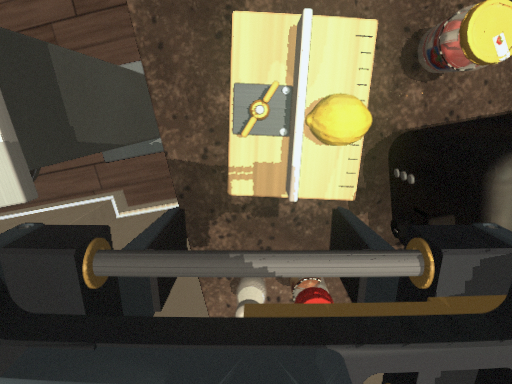

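The picture shows the nut at about (259,109), with wings from (244,135) to (278,84). The fence runs down the board from (308,12) to (294,198). Next I'll measure both from the depth points.

Run:
```python
from h import *
c=cam('wrist'); p=cv2.imread('pics/w1.png'); d=np.load('pics/w1d.npy'); m=c[0]
def P(u,v): return c[1]+c[2]@(ray(m,(u,v))*d[v,u])
G=np.array([[P(u,v) for u in range(225,385)] for v in range(5,205)])
B=p[5:205,225:385].astype(int)
f=(G[...,2]>60)&(B.min(2)>150); F=G[f]
# fence
print('fence z',np.percentile(F[:,2],[5,50,95])); 
(rc,rs,ra)=cv2.minAreaRect(F[:,:2].astype(np.float32)); print('fence',rc,rs,ra)
k=(abs(G[...,2]-18)<4); (a)=cv2.minAreaRect(G[k][:,:2].astype(np.float32)); print('board',a, np.median(G[k][:,2]))
sub=np.zeros(k.shape,bool); sub[70:140,5:62]=1
hsv=cv2.cvtColor(p,cv2.COLOR_BGR2HSV)[5:205,225:385].astype(int)
w=sub&(G[...,2]>35)&(G[...,2]<80); W=G[w]
print(len(W),np.percentile(W[:,2],[2,25,50,75,98])); print(cv2.minAreaRect(W[:,:2].astype(np.float32)))
ctr=W[:,:2].mean(0); 
u,s,vt=np.linalg.svd(W[:,:2]-ctr); t=(W[:,:2]-ctr)@vt[0]; print(ctr,vt[0],np.degrees(np.arctan2(vt[0][1],vt[0][0])),t.min(),t.max())
for lo in range(-36,36,4):
    q=W[(t>=lo)&(t<lo+4)]
    if len(q): print(lo,len(q),q[:,2].round(0).min(),np.median(q[:,2]).round(1),q[:,2].max().round(1))
cv2.imwrite('pics/crop1.png',cv2.resize(p[65:160,215:310],(665,665),interpolation=cv2.INTER_CUBIC)[:600])
```

```text
fence z [66.51292399 68.33032085 69.95240557]
fence (519.432373046875, -99.29216003417969) (197.5469207763672, 52.01814270019531) 77.25823974609375
board ((544.830078125, -104.66166687011719), (221.30441284179688, 169.86892700195312), 77.3533935546875) 18.545065088301357
609 [42.62583128 53.55493225 66.10391382 67.50502218 69.93442588]
((497.8204650878906, -94.10716247558594), (65.21600341796875, 22.03678321838379), 62.87600326538086)
[498.012801   -93.71869146] [-0.66450348 -0.74728517] -131.64424474061192 -33.39468189969044 34.12330351323002
-36 6 66.0 65.7 67.3
-32 24 64.0 67.1 68.8
-28 29 65.0 67.2 68.7
-24 28 65.0 66.9 69.2
-20 27 64.0 67.4 68.9
-16 23 65.0 67.0 69.0
-12 36 39.0 54.1 68.5
-8 56 39.0 53.4 67.1
-4 70 43.0 54.3 71.3
0 78 41.0 54.2 70.7
4 61 43.0 53.5 70.6
8 39 41.0 53.0 68.6
12 24 66.0 67.2 68.1
16 25 65.0 66.8 68.6
20 25 64.0 67.1 68.6
24 25 65.0 67.3 69.1
28 24 64.0 67.0 68.4
32 9 65.0 67.0 67.9
```

View pics/crop1.png

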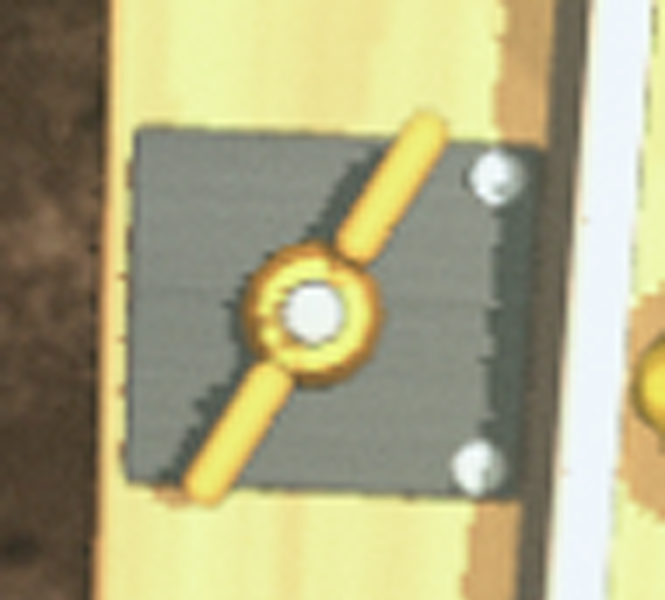

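Board fit: centre (544.8,-104.7), guide +y at 77.4°, so the bolt should be at (498.0,-94.1). The nut cloud gives (498.0,-93.7), which agrees. The wing tops at z≈67.1 and wing angle of 48° give q≈8.9 rad.

I'll straddle the nut with the jaws 26 mm apart and turn the tool about the bolt axis in three 180° strokes.

arm_command([
  {"offset": [0.04, 0, 0.02], "spin": 0},
  {"offset": [0.0405, -0.001, 0.02], "spin": 0},
  {"offset": [0, 0, 0.02], "spin": -0.1845},
  {"offset": [0, 0, 0.02], "spin": -0.1845},
  {"offset": [0, 0, 0.02], "spin": -0.1845},
], jaw=0.026, newtons=20)

```text
time_s: 4.0
ee_pos: [496.5, -89.8, 127.7]
ee_rot: [180.0, 0.0, 112.0]
force: [0.3, 0.2, -0.4]
gripper_width: 44.2
gripper_force: 0.0
```

arm_command([
  {"offset": [0, 0, 0], "spin": -0.1845},
  {"offset": [0, 0, 0], "spin": -0.1845},
  {"offset": [0, 0, 0], "spin": -0.1845},
  {"offset": [0, 0, 0], "spin": -0.1845},
  {"offset": [0, 0, 0], "spin": -0.1845},
])

```text
time_s: 4.62
ee_pos: [496.4, -90.0, 128.3]
ee_rot: [180.0, 0.0, 164.8]
force: [0.2, 0.3, 0.0]
gripper_width: 25.8
gripper_force: 0.0
```

arm_command([
  {"offset": [0, 0, 0], "spin": -0.1845},
  {"offset": [0, 0, 0], "spin": -0.1845},
  {"offset": [0, 0, 0], "spin": -0.1845},
  {"offset": [0, 0, 0], "spin": -0.1845},
  {"offset": [0, 0, 0], "spin": -0.1845},
])

```text
time_s: 5.25
ee_pos: [496.4, -90.0, 128.3]
ee_rot: [-180.0, 0.0, -142.3]
force: [-0.1, -1.0, 0.1]
gripper_width: 26.0
gripper_force: 0.0
```

Run:
```python
from h import *
n='wrist'; s=env.state(); print(s['time_s'],s['ee_pos'],s['ee_rot'],s['qpos'],s['gripper_width'],s['force'],s['torque'])
c=cam(n); p,d=env.grab_frame(n); cv2.imwrite('pics/w2.png',p); np.save('pics/w2d.npy',d)
print(proj(c,[498,-94,67]))
plan([498,-94],217,1)
```

```text
5.25 [496.40489787 -90.03054879 128.28252077] [-1.79984939e+02  2.40297665e-02 -1.42342933e+02] [-1.15912114e+01  1.71055244e+01  1.07223799e+02  1.01415211e-02
  5.56435811e+01 -1.39253996e+02] 25.989162628086472 [-0.0834041  -0.98200403  0.06416728] [0.07586184 0.01073138 0.04767952]
[252.97042634 208.20727572]
[np.float64(0.0012), np.float64(-0.004), 0] -6.268
```

View pics/w2.png

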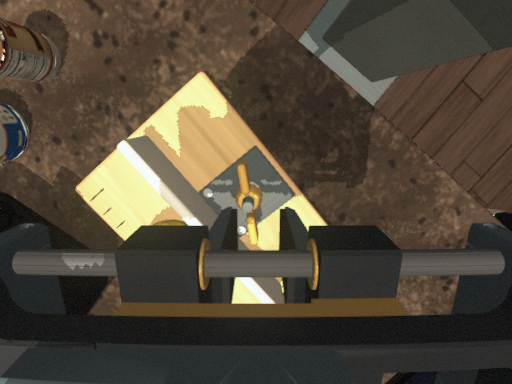

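Seen between the fingers, the nut's hub is at about (250,200), one wing runs up to (241,167) and the other shows at (252,232). I'll check its centre with the depth from this closer view.

Run:
```python
from h import *
c=cam('wrist'); p=cv2.imread('pics/w2.png'); d=np.load('pics/w2d.npy'); m=c[0]
hsv=cv2.cvtColor(p,cv2.COLOR_BGR2HSV)
W=[];
for v in range(150,250):
    for u in range(228,275):
        if d[v,u]>0:
            q=c[1]+c[2]@(ray(m,(u,v))*d[v,u])
            if 35<q[2]<75 and hsv[v,u,1]>120 and np.hypot(*(q[:2]-[498,-94]))<40: W.append([*q,u,v])
W=np.array(W); T=W[W[:,2]>63]; r=np.hypot(*(T[:,:2]-[498,-94]).T); 
print(len(W),len(T))
for nm,k in(('up',T[:,4]<192),('dn',T[:,4]>215)):
    Q=T[k]; 
    if len(Q): print(nm,len(Q),Q.mean(0).round(1),Q[:,2].max())
    if len(Q)>5:
        cc=Q[:,:2].mean(0); v=np.linalg.svd(Q[:,:2]-cc)[2][0]; print('dir',np.degrees(np.arctan2(v[1],v[0])),'miss of axis',np.cross(v,np.array([498,-94])-cc)); t=(Q[:,:2]-cc)@v; print(cc+v*t.min(),cc+v*t.max())
for z,P in((69,[498,-94,69]),): print(proj(c,P))
cv2.imwrite('pics/crop2.png',cv2.resize(p[150:250,190:310],(720,600),interpolation=cv2.INTER_CUBIC))
```

```text
869 493
up 249 [ 483.5 -114.8   66.2  243.1  177.8] 68.59542118191553
dir 47.05941356729153 miss of axis 3.5784742096011506
[ 476.18812792 -122.69193791] [ 491.22944111 -106.52853321]
dn 221 [513.  -83.5  66.3 252.  229.4] 68.79572290175116
dir 46.283596909614204 miss of axis 3.5936476009541094
[505.56027527 -91.29313231] [521.75872441 -74.35213621]
[253.0502509  208.97930036]<stdin>:16: DeprecationWarning: Arrays of 2-dimensional vectors are deprecated. Use arrays of 3-dimensional vectors instead. (deprecated in NumPy 2.0)
```

View pics/crop2.png

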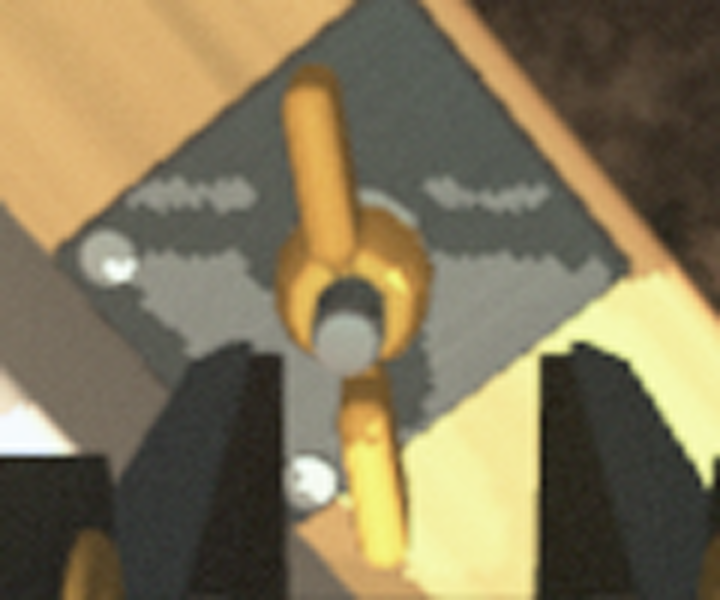

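The bolt tip is at (248,207), where (253,209) was predicted. The two views differ by a hand-eye shift of about 2.5 mm. Solving both together puts the axis at (499.4,-96.0), with the wing at 227°.

arm_command([
  {"offset": [0.0013, -0.0066, 0.035], "spin": 0},
  {"offset": [0, 0, 0], "spin": 0},
  {"offset": [0, 0, 0.012], "spin": 0},
  {"offset": [0, 0, 0.01], "spin": 0},
  {"offset": [0, 0, 0], "spin": 0},
])

```text
time_s: 5.92
ee_pos: [499.0, -96.7, 70.4]
ee_rot: [179.9, -0.0, -142.8]
force: [0.5, -0.2, 0.4]
gripper_width: 26.1
gripper_force: 0.0
```

```bash
cat > st.py <<'E'
from h import *
s=env.state(); print(s['time_s'],*[np.round(s[k],2) for k in('ee_pos','ee_rot','force','torque','gripper_width','gripper_force')],s['qpos'][5])
E
python3 st.py
```

```text
5.925 [499.04 -96.66  70.4 ] [ 1.7993e+02 -5.0000e-02 -1.4279e+02] [ 0.47 -0.24  0.38] [0.11 0.04 0.02] 26.13 0.0 -139.4819376560337
```

arm_command([
  {"offset": [0, 0, 0], "spin": 0.14},
  {"offset": [0, 0, 0], "spin": 0.14},
  {"offset": [0, 0, 0], "spin": 0.14},
  {"offset": [0, 0, 0.0002], "spin": 0.14},
  {"offset": [0, 0, 0.0002], "spin": 0.14},
])

```text
time_s: 6.55
ee_pos: [500.6, -97.4, 71.1]
ee_rot: [-179.9, 0.2, 176.9]
force: [0.9, -1.1, -0.5]
gripper_width: 26.3
gripper_force: 1.4
```

```bash
python3 st.py
```

```text
6.55 [500.62 -97.41  71.11] [-1.7994e+02  1.5000e-01  1.7687e+02] [ 0.95 -1.09 -0.5 ] [-0.28 -0.16  0.06] 26.27 1.35 -99.12564067348642
```

Contact is light, about 1.4 N on a pad, so I'll continue the stroke.

arm_command([
  {"offset": [0, 0, 0.0002], "spin": 0.14},
  {"offset": [0, 0, 0.0002], "spin": 0.14},
  {"offset": [0, 0, 0.0002], "spin": 0.14},
  {"offset": [0, 0, 0.0002], "spin": 0.14},
  {"offset": [0, 0, 0.0002], "spin": 0.14},
])

```text
time_s: 7.18
ee_pos: [500.7, -97.7, 70.2]
ee_rot: [180.0, 0.2, 136.8]
force: [1.4, -2.9, -0.9]
gripper_width: 26.4
gripper_force: 1.3
```

arm_command([
  {"offset": [0, 0, 0.0002], "spin": 0.14},
  {"offset": [0, 0, 0.0002], "spin": 0.14},
  {"offset": [0, 0, 0.0002], "spin": 0.14},
  {"offset": [0, 0, 0.0002], "spin": 0.14},
  {"offset": [0, 0, 0.0002], "spin": 0.14},
])

```text
time_s: 7.8
ee_pos: [499.9, -97.6, 69.1]
ee_rot: [180.0, 0.1, 96.7]
force: [-0.7, -2.8, 0.0]
gripper_width: 25.9
gripper_force: 1.2
```

```bash
python3 st.py
```

```text
7.8 [499.9  -97.65  69.1 ] [1.7995e+02 9.0000e-02 9.6680e+01] [-0.65 -2.8   0.01] [-0.51  0.18  0.04] 25.88 1.17 -18.911551987187305
```

arm_command([
  {"offset": [0, 0, 0.0002], "spin": 0.14},
  {"offset": [0, 0, 0.0002], "spin": 0.14},
  {"offset": [0, 0, 0.0002], "spin": 0.14},
  {"offset": [0, 0, 0.0002], "spin": 0.14},
  {"offset": [0, 0, 0.0002], "spin": 0.14},
])

```text
time_s: 8.43
ee_pos: [499.9, -97.5, 68.1]
ee_rot: [179.9, 0.0, 56.6]
force: [-0.9, -1.9, 0.7]
gripper_width: 25.9
gripper_force: 1.3
```

arm_command([
  {"offset": [0, 0, 0.0002], "spin": 0.14},
  {"offset": [0, 0, 0.0002], "spin": 0.14},
  {"offset": [0, 0, 0.0002], "spin": 0.14},
  {"offset": [0, 0, 0.0002], "spin": 0.14},
  {"offset": [0, 0, 0.0002], "spin": 0.14},
])

```text
time_s: 9.05
ee_pos: [500.2, -97.5, 67.2]
ee_rot: [179.9, -0.1, 16.5]
force: [0.0, -2.5, 1.1]
gripper_width: 25.9
gripper_force: 1.3
```

```bash
python3 st.py
```

```text
9.05 [500.15 -97.54  67.22] [ 1.799e+02 -7.000e-02  1.646e+01] [ 0.03 -2.47  1.08] [-0.51  0.15  0.03] 25.93 1.35 61.303851406031264
```

arm_command([
  {"offset": [0, 0, 0], "spin": -0.13},
  {"offset": [0, 0, 0], "spin": -0.13},
  {"offset": [0, 0, -0.015], "spin": 0},
  {"offset": [0, 0, -0.02], "spin": 0},
  {"offset": [0, 0, 0], "spin": 0},
])

```text
time_s: 9.68
ee_pos: [501.1, -97.2, 103.8]
ee_rot: [179.8, -0.2, 31.5]
force: [-0.7, -0.0, -0.7]
gripper_width: 25.8
gripper_force: 0.0
```

```bash
python3 st.py
python3 - <<'E'
from h import *
c=cam('wrist'); p,d=env.grab_frame('wrist'); m=c[0]; cv2.imwrite('pics/w3.png',p)
hsv=cv2.cvtColor(p,cv2.COLOR_BGR2HSV); W=[]
for v in range(100,280):
    for u in range(190,320):
        if d[v,u]>0:
            q=c[1]+c[2]@(ray(m,(u,v))*d[v,u])
            if 35<q[2]<75 and hsv[v,u,1]>120 and 15<np.hypot(*(q[:2]-[499,-96]))<38: W.append([*q,u,v])
W=np.array(W); print(len(W))
T=W[(W[:,2]>52)]; print(np.percentile(T[:,2],[5,50,95]))
print(cv2.minAreaRect(T[:,:2].astype(np.float32)))
cc=T[:,:2].mean(0); v=np.linalg.svd(T[:,:2]-cc)[2][0]; print(cc,np.degrees(np.arctan2(v[1],v[0])))
cv2.imwrite('pics/crop3.png',cv2.resize(p[100:280,150:366],(720,600)))
E
```

```text
9.675 [501.15 -97.19 103.82] [179.8   -0.22  31.49] [-0.69 -0.02 -0.66] [-0.12  0.09 -0.02] 25.85 0.0 46.238697723718225
430
[56.69337511 62.02718892 63.38761518]
((501.793701171875, -96.52658081054688), (61.49067687988281, 7.211676120758057), 46.5933952331543)
[506.65552672 -92.12078569] -133.09587184211662
```

View pics/crop3.png

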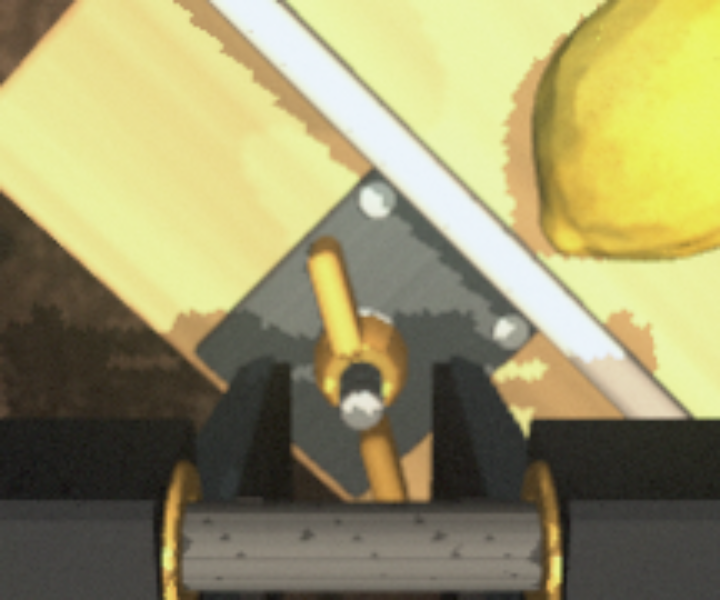

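The nut now stands half a turn further on: wings at 46.6° again and tops at z≈63. Unwinding the wrist.

arm_command([
  {"offset": [0, 0, 0], "spin": -0.18},
  {"offset": [0, 0, 0], "spin": -0.18},
  {"offset": [0, 0, 0], "spin": -0.18},
  {"offset": [0, 0, 0], "spin": -0.18},
  {"offset": [0, 0, 0], "spin": -0.18},
])

```text
time_s: 10.35
ee_pos: [499.0, -96.8, 100.9]
ee_rot: [-179.9, -0.0, 83.4]
force: [0.2, -0.3, -0.0]
gripper_width: 25.7
gripper_force: 0.0
```

arm_command([
  {"offset": [0, 0, 0], "spin": -0.18},
  {"offset": [0, 0, 0], "spin": -0.18},
  {"offset": [0, 0, 0], "spin": -0.18},
  {"offset": [0, 0, 0], "spin": -0.18},
  {"offset": [0, 0, 0], "spin": -0.18},
])

```text
time_s: 10.98
ee_pos: [499.1, -96.7, 101.0]
ee_rot: [-180.0, -0.1, 135.0]
force: [0.1, -0.9, -0.5]
gripper_width: 25.8
gripper_force: 0.0
```

arm_command([
  {"offset": [0, 0, 0], "spin": -0.18},
  {"offset": [0, 0, 0], "spin": -0.18},
  {"offset": [0, 0, 0], "spin": -0.18},
  {"offset": [0, 0, 0], "spin": -0.18},
  {"offset": [0, 0, 0], "spin": -0.18},
])

```text
time_s: 11.6
ee_pos: [499.0, -96.8, 100.9]
ee_rot: [180.0, -0.1, -173.4]
force: [-0.1, 0.1, 0.8]
gripper_width: 26.3
gripper_force: 0.0
```

arm_command([
  {"offset": [0, 0, 0], "spin": -0.18},
  {"offset": [0, 0, 0], "spin": -0.18},
  {"offset": [0, 0, 0], "spin": -0.18},
  {"offset": [0, 0, 0], "spin": 0},
])

```text
time_s: 12.1
ee_pos: [499.1, -96.8, 101.0]
ee_rot: [179.9, -0.0, -142.9]
force: [-0.3, -0.3, -0.5]
gripper_width: 26.1
gripper_force: 0.0
```

```bash
python3 st.py; python3 -c "
from h import *
plan([499.6,-96.6],217,1)"
```

```text
12.1 [499.14 -96.77 101.04] [ 1.7995e+02 -4.0000e-02 -1.4294e+02] [-0.31 -0.3  -0.47] [0.05 0.08 0.01] 26.1 0.0 -139.33617051916772
[np.float64(-0.0005), np.float64(-0.0001), 0] -6.2822
```

arm_command([
  {"offset": [0, 0, 0.015], "spin": 0},
  {"offset": [0, 0, 0.0125], "spin": 0},
  {"offset": [0, 0, 0.007], "spin": 0},
  {"offset": [0, 0, 0], "spin": 0.14},
  {"offset": [0, 0, 0], "spin": 0.14},
])

```text
time_s: 12.72
ee_pos: [499.4, -96.8, 66.4]
ee_rot: [180.0, -0.0, -159.1]
force: [-0.2, -0.8, 0.9]
gripper_width: 25.9
gripper_force: 0.0
```

arm_command([
  {"offset": [0, 0, 0], "spin": 0.14},
  {"offset": [0, 0, 0.0002], "spin": 0.14},
  {"offset": [0, 0, 0.0002], "spin": 0.14},
  {"offset": [0, 0, 0.0002], "spin": 0.14},
  {"offset": [0, 0, 0.0002], "spin": 0.14},
])

```text
time_s: 13.35
ee_pos: [500.5, -97.6, 65.9]
ee_rot: [-180.0, 0.1, 160.8]
force: [0.9, -3.1, -2.0]
gripper_width: 26.6
gripper_force: 1.3
```

arm_command([
  {"offset": [0, 0, 0.0002], "spin": 0.14},
  {"offset": [0, 0, 0.0002], "spin": 0.14},
  {"offset": [0, 0, 0.0002], "spin": 0.14},
  {"offset": [0, 0, 0.0002], "spin": 0.14},
  {"offset": [0, 0, 0.0002], "spin": 0.14},
])

```text
time_s: 13.98
ee_pos: [500.1, -97.7, 65.0]
ee_rot: [180.0, 0.1, 120.7]
force: [0.2, -2.7, 0.4]
gripper_width: 25.8
gripper_force: 1.2
```

arm_command([
  {"offset": [0, 0, 0.0002], "spin": 0.14},
  {"offset": [0, 0, 0.0002], "spin": 0.14},
  {"offset": [0, 0, 0.0002], "spin": 0.14},
  {"offset": [0, 0, 0.0002], "spin": 0.14},
  {"offset": [0, 0, 0.0002], "spin": 0.14},
])

```text
time_s: 14.6
ee_pos: [499.8, -97.5, 63.9]
ee_rot: [180.0, 0.1, 80.6]
force: [-0.5, -2.6, 1.0]
gripper_width: 25.8
gripper_force: 1.2
```

arm_command([
  {"offset": [0, 0, 0.0002], "spin": 0.14},
  {"offset": [0, 0, 0.0002], "spin": 0.14},
  {"offset": [0, 0, 0.0002], "spin": 0.14},
  {"offset": [0, 0, 0.0002], "spin": 0.14},
  {"offset": [0, 0, 0.0002], "spin": 0.14},
])

```text
time_s: 15.22
ee_pos: [500.0, -97.5, 63.0]
ee_rot: [179.9, 0.0, 40.5]
force: [0.5, -1.4, 0.7]
gripper_width: 26.1
gripper_force: 1.3
```

arm_command([
  {"offset": [0, 0, 0.0002], "spin": 0.14},
  {"offset": [0, 0, 0.0002], "spin": 0.14},
  {"offset": [0, 0, 0.0002], "spin": 0.14},
  {"offset": [0, 0, 0], "spin": 0},
])

```text
time_s: 15.72
ee_pos: [499.9, -97.4, 62.4]
ee_rot: [179.9, -0.0, 16.8]
force: [0.6, -2.3, 0.5]
gripper_width: 26.1
gripper_force: 1.0
```

```bash
python3 st.py
```

```text
15.725 [499.89 -97.37  62.44] [ 1.7995e+02 -2.0000e-02  1.6780e+01] [ 0.59 -2.28  0.54] [-0.49  0.02  0.03] 26.15 1.01 60.96077287768181
```

arm_command([
  {"offset": [0, 0, 0], "spin": -0.13},
  {"offset": [0, 0, 0], "spin": -0.13},
  {"offset": [0, 0, -0.015], "spin": 0},
  {"offset": [0, 0, -0.02], "spin": 0},
  {"offset": [0, 0, 0], "spin": -0.18},
])

```text
time_s: 16.35
ee_pos: [500.9, -97.0, 100.0]
ee_rot: [179.8, -0.2, 42.1]
force: [0.3, 0.3, 0.0]
gripper_width: 25.9
gripper_force: 0.0
```

arm_command([
  {"offset": [0, 0, 0], "spin": -0.18},
  {"offset": [0, 0, 0], "spin": -0.18},
  {"offset": [0, 0, 0], "spin": -0.18},
  {"offset": [0, 0, 0], "spin": -0.18},
  {"offset": [0, 0, 0], "spin": -0.18},
])

```text
time_s: 16.98
ee_pos: [499.8, -96.8, 98.6]
ee_rot: [179.9, -0.0, 93.7]
force: [-0.2, -0.1, -0.9]
gripper_width: 25.5
gripper_force: 0.0
```

arm_command([
  {"offset": [0, 0, 0], "spin": -0.18},
  {"offset": [0, 0, 0], "spin": -0.18},
  {"offset": [0, 0, 0], "spin": -0.18},
  {"offset": [0, 0, 0], "spin": -0.18},
  {"offset": [0, 0, 0], "spin": -0.18},
])

```text
time_s: 17.6
ee_pos: [499.8, -96.8, 98.5]
ee_rot: [180.0, 0.0, 145.3]
force: [-0.6, -0.2, -0.1]
gripper_width: 25.7
gripper_force: 0.0
```

arm_command([
  {"offset": [0, 0, 0], "spin": -0.18},
  {"offset": [0, 0, 0], "spin": -0.18},
  {"offset": [0, 0, 0], "spin": -0.18},
  {"offset": [0, 0, 0], "spin": -0.18},
  {"offset": [0, 0, 0], "spin": -0.18},
])

```text
time_s: 18.23
ee_pos: [499.8, -96.8, 98.6]
ee_rot: [-180.0, 0.1, -163.1]
force: [-0.0, -0.5, -0.5]
gripper_width: 26.2
gripper_force: 0.0
```

arm_command([
  {"offset": [0, 0, 0], "spin": -0.18},
  {"offset": [0, 0, 0], "spin": -0.18},
  {"offset": [0, 0, 0], "spin": 0},
])

```text
time_s: 18.6
ee_pos: [499.8, -96.8, 98.4]
ee_rot: [-180.0, 0.0, -142.9]
force: [-0.3, 0.1, -0.6]
gripper_width: 26.2
gripper_force: 0.0
```

```bash
python3 st.py
python3 - <<'E'
from h import *
c=cam('wrist'); p,d=env.grab_frame('wrist'); m=c[0]; W=[]
hsv=cv2.cvtColor(p,cv2.COLOR_BGR2HSV)
for v in range(120,280):
    for u in range(200,310):
        if d[v,u]>0:
            q=c[1]+c[2]@(ray(m,(u,v))*d[v,u])
            if 53<q[2]<75 and hsv[v,u,1]>120 and 14<np.hypot(*(q[:2]-[499,-98]))<40: W.append(q)
T=np.array(W); print(len(T),np.percentile(T[:,2],[5,50,95]),cv2.minAreaRect(T[:,:2].astype(np.float32)))
cv2.imwrite('pics/crop4.png',cv2.resize(p[120:280,160:352],(720,600)))
E
```

```text
18.6 [499.78 -96.81  98.37] [-1.7997e+02  5.0000e-02 -1.4295e+02] [-0.28  0.12 -0.56] [ 0.06  0.04 -0.  ] 26.17 0.0 -139.33167175013966
408 [55.91579101 58.35412876 59.60051025] ((496.5909729003906, -101.06581115722656), (60.07555389404297, 7.084507465362549), 46.10215377807617)
```

View pics/crop4.png

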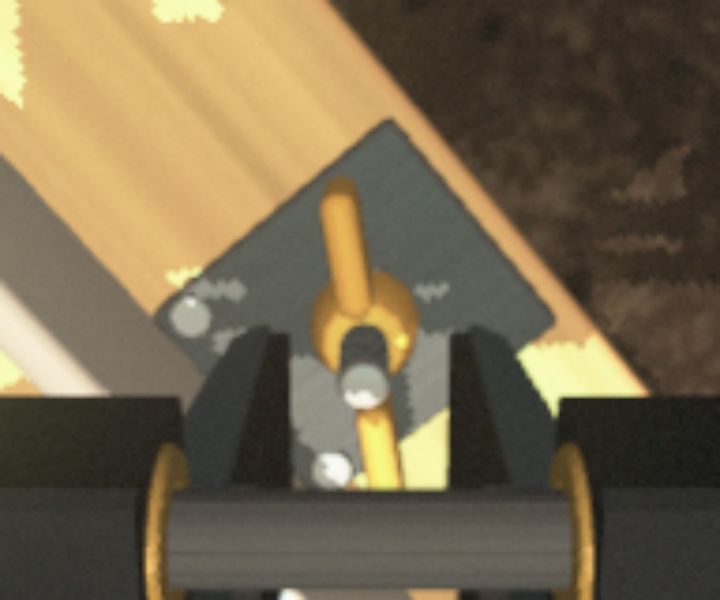

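The wings are at 46° with tops near z 59, so about 149° remains. That ends at a tool yaw of about 48°. Third stroke, slowing near the stop.

arm_command([
  {"offset": [0, 0, 0.015], "spin": 0},
  {"offset": [0, 0, 0.0135], "spin": 0},
  {"offset": [0, 0, 0.007], "spin": 0},
  {"offset": [0, 0, 0], "spin": 0.14},
  {"offset": [0, 0, 0], "spin": 0.14},
])

```text
time_s: 19.27
ee_pos: [499.3, -96.8, 61.4]
ee_rot: [180.0, -0.0, -159.1]
force: [0.3, 0.3, -0.8]
gripper_width: 26.2
gripper_force: 0.0
```

arm_command([
  {"offset": [0, 0, 0], "spin": 0.14},
  {"offset": [0, 0, 0.0002], "spin": 0.14},
  {"offset": [0, 0, 0.0002], "spin": 0.14},
  {"offset": [0, 0, 0.0002], "spin": 0.14},
  {"offset": [0, 0, 0.0002], "spin": 0.14},
])

```text
time_s: 19.9
ee_pos: [500.4, -97.6, 60.9]
ee_rot: [-180.0, 0.1, 160.8]
force: [1.6, -1.6, -1.5]
gripper_width: 25.8
gripper_force: 1.3
```

arm_command([
  {"offset": [0, 0, 0.0002], "spin": 0.14},
  {"offset": [0, 0, 0.0002], "spin": 0.14},
  {"offset": [0, 0, 0.0002], "spin": 0.14},
  {"offset": [0, 0, 0.0002], "spin": 0.14},
  {"offset": [0, 0, 0.0002], "spin": 0.14},
])

```text
time_s: 20.52
ee_pos: [500.1, -97.7, 60.0]
ee_rot: [-180.0, 0.1, 120.7]
force: [0.4, -3.0, -0.1]
gripper_width: 25.7
gripper_force: 1.2
```

arm_command([
  {"offset": [0, 0, 0.0002], "spin": 0.14},
  {"offset": [0, 0, 0.0002], "spin": 0.14},
  {"offset": [0, 0, 0.0002], "spin": 0.14},
  {"offset": [0, 0, 0], "spin": 0},
])

```text
time_s: 21.02
ee_pos: [499.4, -97.0, 59.3]
ee_rot: [-180.0, -0.0, 97.0]
force: [-0.7, 0.1, -0.1]
gripper_width: 26.1
gripper_force: 0.2
```

```bash
python3 st.py
```

```text
21.025 [499.38 -97.    59.3 ] [-1.7996e+02 -1.0000e-02  9.6970e+01] [-0.67  0.15 -0.15] [-0.19  0.07  0.  ] 26.13 0.19 -19.25555331273991
```

arm_command([
  {"offset": [0, 0, 0], "spin": 0.12},
  {"offset": [0, 0, 0], "spin": 0.12},
  {"offset": [0, 0, 0], "spin": 0.12},
  {"offset": [0, 0, 0], "spin": 0.12},
  {"offset": [0, 0, 0], "spin": 0.1},
])

```text
time_s: 21.65
ee_pos: [499.7, -96.7, 59.2]
ee_rot: [-180.0, -0.0, 63.6]
force: [1.0, -0.4, -2.6]
gripper_width: 26.1
gripper_force: 1.4
```

arm_command([
  {"offset": [0, 0, 0], "spin": 0.03},
  {"offset": [0, 0, 0], "spin": 0.03},
  {"offset": [0, 0, 0], "spin": 0.03},
  {"offset": [0, 0, 0], "spin": 0},
])

```text
time_s: 22.15
ee_pos: [499.7, -96.8, 59.8]
ee_rot: [180.0, -0.0, 58.5]
force: [0.6, 0.8, -2.6]
gripper_width: 26.1
gripper_force: 1.0
```

```bash
python3 st.py
```

```text
22.15 [499.74 -96.82  59.79] [ 1.7998e+02 -2.0000e-02  5.8530e+01] [ 0.62  0.79 -2.64] [-0.03 -0.21  0.05] 26.05 1.0 19.189682147111412
```

arm_command([
  {"offset": [0, 0, 0], "spin": 0.025},
  {"offset": [0, 0, 0], "spin": 0.025},
  {"offset": [0, 0, 0], "spin": 0.025},
])

```text
time_s: 22.52
ee_pos: [499.8, -96.9, 59.8]
ee_rot: [180.0, -0.0, 54.1]
force: [3.1, -0.2, -1.0]
gripper_width: 25.7
gripper_force: 1.3
```

arm_command([
  {"offset": [0, 0, 0], "spin": 0.02},
  {"offset": [0, 0, 0], "spin": 0.02},
])

```text
time_s: 22.78
ee_pos: [499.7, -96.9, 59.8]
ee_rot: [180.0, -0.0, 51.9]
force: [2.4, -0.3, -1.4]
gripper_width: 25.7
gripper_force: 1.3
```

```bash
python3 st.py
```

```text
22.775 [499.73 -96.89  59.79] [ 1.7998e+02 -2.0000e-02  5.1850e+01] [ 2.37 -0.28 -1.39] [ 0.   -0.33  0.03] 25.73 1.29 25.869657486516864
```

Still moving freely. Fine steps now, watching the load.

arm_command([
  {"offset": [0, 0, 0], "spin": 0.02},
  {"offset": [0, 0, 0], "spin": 0.015},
])

```text
time_s: 23.02
ee_pos: [499.7, -96.9, 59.8]
ee_rot: [180.0, -0.0, 49.9]
force: [3.3, 1.1, -1.9]
gripper_width: 25.8
gripper_force: 1.3
```

arm_command([
  {"offset": [0, 0, 0], "spin": 0.015},
  {"offset": [0, 0, 0], "spin": 0.01},
])

```text
time_s: 23.28
ee_pos: [499.6, -96.9, 59.8]
ee_rot: [180.0, -0.0, 48.5]
force: [3.1, -0.4, -1.7]
gripper_width: 26.4
gripper_force: 1.3
```

```bash
python3 st.py
```

```text
23.275 [499.58 -96.93  59.75] [179.99  -0.    48.45] [ 3.13 -0.38 -1.72] [-0.06 -0.41  0.08] 26.4 1.28 29.27225938525109
```

arm_command([
  {"offset": [0, 0, 0], "spin": 0.012},
  {"offset": [0, 0, 0], "spin": 0.012},
])

```text
time_s: 23.52
ee_pos: [499.7, -96.9, 59.8]
ee_rot: [180.0, -0.0, 47.1]
force: [4.2, 0.0, -2.4]
gripper_width: 26.1
gripper_force: 1.5
```

arm_command([
  {"offset": [0, 0, 0], "spin": 0.012},
  {"offset": [0, 0, 0], "spin": 0},
])

```text
time_s: 23.78
ee_pos: [499.8, -96.9, 59.8]
ee_rot: [180.0, -0.0, 46.4]
force: [4.1, 0.3, -2.8]
gripper_width: 26.1
gripper_force: 2.0
```

```bash
python3 st.py
```

```text
23.775 [499.82 -96.91  59.78] [ 1.7998e+02 -2.0000e-02  4.6420e+01] [ 4.09  0.26 -2.79] [-0.01 -0.51  0.07] 26.08 1.95 31.301370286400964
```

The grip load is rising, so the stop looks close. A couple more tiny steps will confirm it.

arm_command([
  {"offset": [0, 0, 0], "spin": 0.012},
  {"offset": [0, 0, 0], "spin": 0},
])

```text
time_s: 24.02
ee_pos: [499.8, -96.9, 59.8]
ee_rot: [180.0, -0.0, 45.7]
force: [3.6, 0.7, -3.1]
gripper_width: 25.9
gripper_force: 3.6
```

arm_command([
  {"offset": [0, 0, 0], "spin": 0.012},
  {"offset": [0, 0, 0], "spin": 0},
])

```text
time_s: 24.28
ee_pos: [499.9, -96.9, 59.8]
ee_rot: [180.0, -0.0, 45.1]
force: [4.8, 0.5, -3.7]
gripper_width: 25.7
gripper_force: 5.8
```

```bash
python3 st.py
```

```text
24.275 [499.9  -96.91  59.79] [ 1.7996e+02 -3.0000e-02  4.5060e+01] [ 4.76  0.5  -3.68] [ 0.01 -0.79  0.23] 25.75 5.76 32.66767176452713
```

The nut is on its stop: torque is 0.23 N m and climbing. Backing off, lifting clear and checking with the camera.

arm_command([
  {"offset": [0, 0, 0], "spin": -0.1},
  {"offset": [0, 0, 0], "spin": -0.15},
  {"offset": [0, 0, 0], "spin": -0.1},
  {"offset": [0, 0, -0.015], "spin": 0},
  {"offset": [0, 0, -0.03], "spin": 0},
])

```text
time_s: 24.9
ee_pos: [497.6, -96.6, 104.9]
ee_rot: [-179.7, 0.1, 65.0]
force: [0.9, -0.5, 0.6]
gripper_width: 25.8
gripper_force: 0.0
```

arm_command([
  {"offset": [-0.03, 0, -0.05], "spin": 0},
  {"offset": [-0.03, 0, -0.05], "spin": 0},
  {"offset": [0, 0, 0], "spin": 0},
  {"offset": [0, 0, 0], "spin": 0},
])

```text
time_s: 25.4
ee_pos: [473.3, -150.9, 204.8]
ee_rot: [-179.9, -0.0, 65.0]
force: [0.0, 0.5, -0.8]
gripper_width: 25.9
gripper_force: 0.0
```

```bash
python3 st.py
python3 - <<'E'
from h import *
c=cam('wrist'); p,d=env.grab_frame('wrist'); m=c[0]; cv2.imwrite('pics/w5.png',p); W=[]
hsv=cv2.cvtColor(p,cv2.COLOR_BGR2HSV); print(proj(c,[499.5,-97,56]))
for v in range(40,250):
    for u in range(180,340):
        if d[v,u]>0:
            q=c[1]+c[2]@(ray(m,(u,v))*d[v,u])
            if 49<q[2]<63 and hsv[v,u,1]>120 and 14<np.hypot(*(q[:2]-[499,-96]))<36: W.append(q)
T=np.array(W); print(len(T),np.percentile(T[:,2],[5,50,95]),cv2.minAreaRect(T[:,:2].astype(np.float32)))
E
```

```text
25.4 [ 473.28 -150.94  204.81] [-1.7992e+02 -1.0000e-02  6.5020e+01] [ 0.01  0.5  -0.82] [-0.17  0.08 -0.01] 25.87 0.0 5.952041992310811
[259.25163783 125.73749036]
234 [53.18191779 55.03579984 56.37547714] ((499.93951416015625, -98.3949966430664), (66.27730560302734, 6.435234546661377), 76.70697021484375)
```

View pics/w5.png

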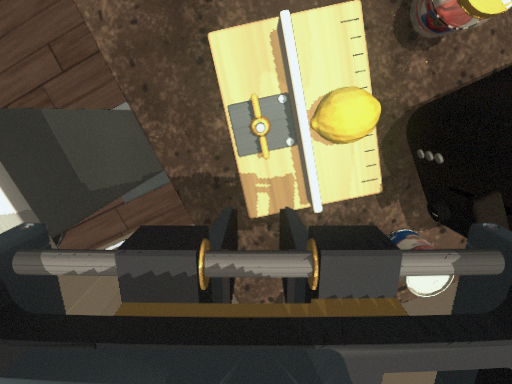

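The wings run from (254,97) to (265,155), at 76.7° against the guide's 77.4° and parallel to the fence. Their tops are at about 55–56 mm, the fully-down height, and nothing else has moved.

```bash
python3 -c "
from workcell import env
print(env.job_done())"
```

```text
the job is handed in; nothing more can be done
None
```

The wing nut is screwed down onto its end stop: the wings are within about 1° of their fully-down direction and the gripper is clear. I handed the job in at about 25 s; no verdict was returned.

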